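# Set up the covered bench balance for its weight check

### The job

Get the bench balance ready for its check: take the brass check weight off the dust cover and stand it on the free bench, then lift the cover open and ease it back until it rests on its stop, without letting it slam. Press the three keys under it fully down one at a time, first the round key, then the square key, then the long narrow bar key, and finally set the check weight gently upright on the round pan, wholly on it. Leave the cover open, and do not drop or tip the weight or disturb the small weight, the wash bottle and the readout box round the balance.

Things in the scene. Friction and masses are not known exactly. Their poses are not given: they have to be found in the camera images.
- balance: the bench balance, fixed to the bench: grey housing 130 (x) x 230 (y) x 45 mm high, origin at the centre of its underside, x points to the hinge side (rear), y along the hinge; its dust cover adds 30 mm, so the closed top is 75 mm above the bench. The housing and all on it stand elsewhere each time; other clutter is only at y > 0.23 or x > 0.77.
- cover_hinge (a point): midpoint of the cover's hinge line at the rear top edge of the housing, 65 mm behind the balance's origin and 45 mm above the bench; the hinge line runs along the balance's y. Fixed
- cover (a joint): hinge angle of the dust cover (rad): 0 closed, 1.8 open on its stop, leaning back past upright. The cover is an aluminium shell 130 x 230 x 30 mm with 3 mm walls, 0.25 kg; it falls shut below about 1.3 and falls back onto its stop above that
- knob (a point): grip point of the cover's knob, a black cylinder 18 mm in diameter that stands out 36 mm from the middle of the cover's front face; this point lies on its axis, 25 mm out from that face, so 155 mm in front of the hinge line and 15 mm above it when closed. Moves with the cover; its axes are the cover's (-x along the knob, outward)
- pan_top (a point): centre of the top face of the round steel pan, 56 mm in diameter, 57 mm above the bench (12 mm above the deck of the housing), under the cover while it is closed; axes as the balance
- round_key_top (a point): centre of the top face of the round grey key, 22 mm in diameter, 56 mm above the bench, 6 mm proud of its black bezel (38 x 34 mm). The three keys stand in a row along the balance's y beside the pan, 42 mm apart, in an order that varies; moves with the key
- square_key_top (a point): centre of the top face of the square grey key, 20 x 20 mm, otherwise like the round one
- bar_key_top (a point): centre of the top face of the long narrow grey key, 28 mm along the balance's x and 10 mm along its y, otherwise like the round one
- round_key (a joint): how far the round key is pressed (m): 0 up, 0.004 fully down; springs back; about 4 N
- square_key (a joint): how far the square key is pressed (m), as the round key
- bar_key (a joint): how far the bar key is pressed (m), as the round key
- check_weight: brass check weight, round, 26 mm in diameter and 30 mm high with a knob on top, about 0.12 kg; origin at the centre of its underside, z up; at the start it stands on the closed cover
- small_weight: smaller brass weight, 19 mm in diameter and 22 mm high, on the bench in front of the balance, origin at the centre of its underside; leave it alone
- wash_bottle: white wash bottle, 54 mm in diameter and 160 mm high, beside the balance, origin at the centre of its underside; leave it alone
- readout_box: black readout box, 71 (its x) x 106 (its y) x 142 mm high, on the other side of the balance, origin at the centre of its underside; leave it alone

How it is judged:
By the outcome, as a careful person would: the job done as asked, in the order asked, and still so for the second after the job is handed in, with the robot touching nothing.
It also fails if it takes over 72 s, if anything falls off the work surface, if the arm or the gripper's body presses on something with over 40 N, if the wrist force passes 120 N, or if a joint passes its speed limit or range.

### The arm

A 6-joint arm with a two-finger parallel gripper is mounted at the origin on a cart in front of the work surface, level with it; the furniture and walls round the work are solid. World frame = base frame: x ahead of the robot, y to its left, z up, the work surface at z = 0. Lengths are in mm, angles in rad, forces in N, time in s.
With the tool pointing down it reaches from about 275 to 1000 mm from the base axis. Payload 8.4 kg.
Tool frame: the origin (TCP) lies on the centre line of the jaws, within the pads' length; the fingertips stand 25 mm ahead of it and the grasp point (between the pads) lies 6 mm ahead of it; z points along the fingers, x is the direction in which the jaws open and shut, and the axes are right-handed (so a half turn about z gives the same grasp; the last joint's range is limited). The gripper opens to 85 mm and grips with 20 to 120 N. Pads are 22 mm wide; open, the fingers measure 114 mm over their backs; the gripper's body (76 mm by 85 mm) begins 54 mm behind the grasp point. The pads swing forward as they close: fully open they stand 13 mm farther back than shut.
Start: joints at [1.159, 0.353, 1.633, -0, 1.155, -0.002], TCP at [249.015, 573.254, 256.281] pointing down, gripper open.
Joint ranges: [-2.63, 2.63], [-0.92, 2.1], [0.06, 2.66], [-1.3, 4.44], [0, 2.69], [-3.02, 3.02]. Speed limits (rad/s): [2.22, 2.22, 2.79, 3.14, 3.14, 3.14].

### API

Orientations are given as [roll, pitch, yaw] about the fixed x, y, z axes, in that order (R = Rz(yaw) Ry(pitch) Rx(roll)).
In Python, from rig import r gives the robot as it stands. The module is installed in compiled form; this text tells all that it offers.
- The arm moves only by the tool jog_arm, never from a script. Its argument "deltas" is a list of rows, each an object with "gripper": the gripper command: -1 is fully open, 1 is shut, values between are in proportion; "translation": the shift along the world's x, y, z in units of 10 cm (1.0 is 10 cm), a list of three; "dr": the turn, a rotation vector about the world's x, y, z in units of pi/2 rad (1.0 is pi/2 rad), a list of three. In form: [{"gripper": gripper, "translation": [x, y, z], "dr": [wx, wy, wz]}, ...]. A call has 1 to 12 rows; each row shifts and turns the commanded pose from where the row before left it; what a row does not reach is not made up. A row lasts 1/12 s, in which the tool goes at most 41.7 mm and 7.16 degrees, less where a joint would pass 70% of its speed; a pose out of reach is approached as far as the arm can. A call with a number of a shift or a turn outside -1 to 1 is refused whole. A call with a gripper value outside its range is refused whole. The fingers move at their own pace and stop on an object; "squeeze" is the grip in N (left out, the last holds). Time passes only in rows, so rows that do not move let the fingers close. It gives the time, the measured TCP pose, the force and the opening at its end, in the units of the state.
- r.sense(): the state, without advancing time (a new reading comes with each control period).
- r.grab_frame(name): name is "scene" or "top" or "wrist"; returns the picture (400x640x3 uint8, blue, green, red); there is no depth.
- r.calibration(name): a dict with "mtx" (3x3 intrinsics, pixels), "world_from_camera" (4x4, takes a point from camera to world coordinates). Camera axes: x right, y down, z forward; pixel columns grow to the right and rows downward; lengths in mm; the calibration is good to about 2 mm. A picture is of the moment at which its call begins: read the wrist's pose just before it. calibration takes no time and is no camera call; for the wrist camera it gives the pose at the moment of the call.
- r.sign_off(): hands the job in, once; it reports no verdict.
The state is a dict: "clock": time; "qpos": joint angles; "qvel": joint speeds; "joint_efforts": joint torques, N m; "eef_pos": TCP position; "tcp_rot": TCP orientation; "contact_force": force on the tool from outside, world axes, zero at the start; "wrist_torque": the same for the moment, N m; "opening": opening from 0.0 (shut) to 1.0 (fully open).
Only numpy, scipy, OpenCV 4.12 (cv2) and the standard library are available. Lean on these libraries where they do the work, as an engineer would, in place of code of your own. Each camera call takes 0.05 s, during which the arm holds its last target. There are 200 camera calls.

## Working session

There is one attempt and no reset: what is moved stays moved. The work goes in short steps, Python scripts to look and compute and a tool call to move; the robot and the scene stay as the last step left them, time stands still between calls to the robot, and variables do not carry over. Pictures are saved under pics/ and viewed, about 8 in all and at most 12, crops included, and the job is handed in when it is done.

Besides the shell and the picture viewer there is one more tool, called as a command line: name --argument value ..., lists and objects as JSON in quotes. jog_arm: Moves the arm, as the interface text tells. Shifts and turns lie within -1 to 1; 1 stands for 10 cm of shift or pi/2 rad of turn. Its arguments: {"type":"object","properties":{"deltas":{"type":"array"},"squeeze":{"type":"number"}},"required":["deltas"]}

```bash
mkdir -p pics; cat > h.py <<'E'
import numpy as np, cv2
from rig import r
def cal(n):
    c=r.calibration(n); return np.array(c["mtx"]),np.array(c["world_from_camera"])
def ray(n,px,z,c=None):
    K,T=c or cal(n); d=T[:3,:3]@np.linalg.solve(K,[px[0],px[1],1.]); o=T[:3,3]
    return o+d*(z-o[2])/d[2]
def proj(n,p,c=None):
    K,T=c or cal(n); q=K@(T[:3,:3].T@(np.array(p)-T[:3,3])); return q[:2]/q[2]
E
python3 - <<'E'
from h import *
a=r.grab_frame("scene");b=r.grab_frame("top")
cv2.imwrite("pics/s0.png",a);cv2.imwrite("pics/t0.png",b)
for n in("scene","top"): print(n,*cal(n))
print(r.sense())
E
```

```text
scene [[447.31680229   0.         324.64261131]
 [  0.         447.31680229 200.70323789]
 [  0.           0.           1.        ]] [[ 6.31285319e-01 -4.00797991e-01  6.63957692e-01 -8.03612413e+01]
 [-7.75340928e-01 -3.46063968e-01  5.28286074e-01 -4.62232488e+02]
 [ 1.80358361e-02 -8.48292815e-01 -5.29220188e-01  5.54304533e+02]
 [ 0.00000000e+00  0.00000000e+00  0.00000000e+00  1.00000000e+00]]
top [[405.8263891    0.         315.63320553]
 [  0.         405.8263891  196.71154459]
 [  0.           0.           1.        ]] [[-3.10834902e-03 -9.81422212e-01  1.91835296e-01  3.65839712e+02]
 [-9.99952898e-01  4.81435074e-03  8.42758437e-03 -1.28602365e+01]
 [-9.19458089e-03 -1.91800064e-01 -9.81390949e-01  1.00440816e+03]
 [ 0.00000000e+00  0.00000000e+00  0.00000000e+00  1.00000000e+00]]
{'clock': 0.1, 'qpos': array([ 1.15860823e+00,  3.53627774e-01,  1.63412117e+00, -2.69657717e-06,
        1.15518111e+00, -2.41508985e-03]), 'qvel': array([ 0.00016286, -0.00090708, -0.00165791,  0.00191852,  0.00099756,
       -0.00075914]), 'joint_efforts': array([-3.70662519e-04, -6.06350756e+01, -3.42820072e+01, -1.08563211e-05,
        4.02216931e-03,  3.18290860e-08]), 'eef_pos': array([248.83891126, 572.86150638, 255.5799199 ]), 'tcp_rot': array([-3.14159189e+00,  1.33740138e-03,  1.16102441e+00]), 'contact_force': array([ 0.44552598,  0.05900963, -0.06433217]), 'wrist_torque': array([0.0228334 , 0.02163797, 0.01754074]), 'opening': 0.9981489717820268}
```

View pics/t0.png

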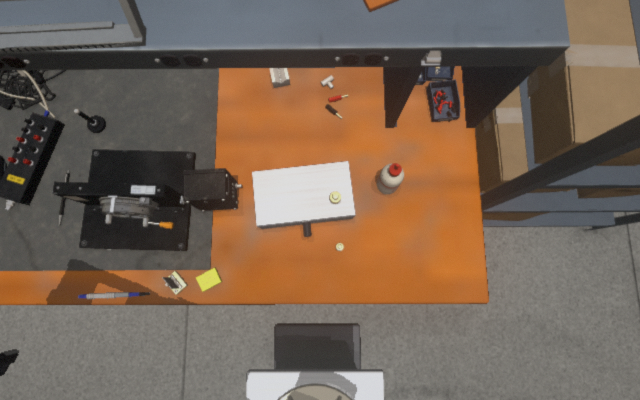

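View pics/s0.png

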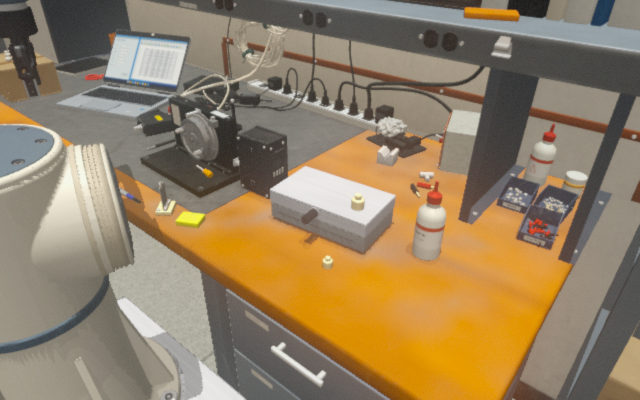

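The top view shows the cover at about (252–355, 163–226), its knob at (307,229), the check weight at (335,197), the small weight at (340,247), the bottle at (391,178) and the box at (210,188). I'll refine these next.

```bash
python3 - <<'E'
from h import *
b=cv2.imread("pics/t0.png")
cv2.imwrite("pics/t0c.png",cv2.resize(b[145:265,175:415],None,fx=3.3,fy=3.3,interpolation=cv2.INTER_CUBIC))
hsv=cv2.cvtColor(b,cv2.COLOR_BGR2HSV)
m=((hsv[...,1]<40)&(hsv[...,2]>170)).astype(np.uint8); m[:150]=0;m[240:]=0;m[:,:245]=0;m[:,365:]=0
m=cv2.morphologyEx(m,cv2.MORPH_CLOSE,np.ones((17,17)))
c=max(cv2.findContours(m,0,2)[0],key=cv2.contourArea); rr=cv2.minAreaRect(c); bx=cv2.boxPoints(rr);print(rr,bx)
for p in bx: print(ray("top",p,75))
for n,p,z in(("weight",(335,197),108),("small",(340,247),25),("knob",(307,229),60),("cap",(396,168),160),("box",(210,188),142)): print(n,ray("top",p,z))
E
```

```text
((302.439453125, 193.19895935058594), (54.49612045288086, 99.05207824707031), 83.72892761230469) [[250.23338 171.5238 ]
 [348.69275 160.7041 ]
 [354.6455  214.87411]
 [256.18616 225.69382]]
[608.99050995 149.66379012  75.        ]
[634.18793931 -83.59996007  75.        ]
[504.29849279 -94.91770688  75.        ]
[480.1304476  132.33764306  75.        ]
weight [540.1883423  -48.72566792 108.        ]
small [434.04269494 -62.54146958  25.        ]
knob [473.7120385   15.65124137  60.        ]
cap [ 592.82873288 -178.2651922   160.        ]
box [554.8954747  224.75446415 142.        ]
```

View pics/t0c.png

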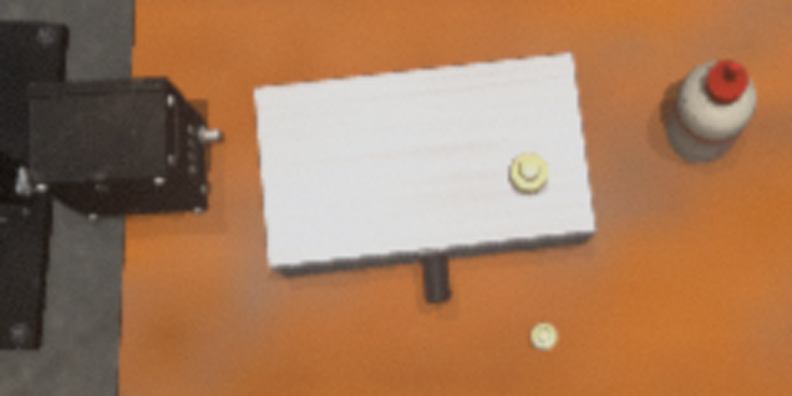

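Balance centre is about (557, 26) with yaw about 0.107. The weight is near (540,-48).

jog_arm --deltas '[{"gripper": -1, "translation": [0.16, -0.34, 0], "dr": [0, 0, 0.0275]}, {"gripper": -1, "translation": [0.16, -0.34, 0], "dr": [0, 0, 0.0275]}, {"gripper": -1, "translation": [0.16, -0.34, 0], "dr": [0, 0, 0.0275]}, {"gripper": -1, "translation": [0.16, -0.34, 0], "dr": [0, 0, 0.0275]}, {"gripper": -1, "translation": [0.16, -0.34, 0], "dr": [0, 0, 0.0275]}, {"gripper": -1, "translation": [0.16, -0.34, 0], "dr": [0, 0, 0.0275]}, {"gripper": -1, "translation": [0.16, -0.34, 0], "dr": [0, 0, 0.0275]}, {"gripper": -1, "translation": [0.16, -0.34, 0], "dr": [0, 0, 0.0275]}, {"gripper": -1, "translation": [0.16, -0.34, 0], "dr": [0, 0, 0.0275]}, {"gripper": -1, "translation": [0.16, -0.34, 0], "dr": [0, 0, 0.0275]}, {"gripper": -1, "translation": [0.16, -0.34, 0], "dr": [0, 0, 0.0275]}, {"gripper": -1, "translation": [0.16, -0.34, 0], "dr": [0, 0, 0.0275]}]' --squeeze 30

```text
clock: 1.1
eef_pos: [441.2, 163.4, 256.2]
tcp_rot: [-3.141, 0.0, 1.682]
contact_force: [1.0, -0.8, -0.0]
opening: 1.003
```

jog_arm --deltas '[{"gripper": -1, "translation": [0.14, -0.34, 0], "dr": [0, 0, 0]}, {"gripper": -1, "translation": [0.14, -0.34, 0], "dr": [0, 0, 0]}, {"gripper": -1, "translation": [0.14, -0.34, 0], "dr": [0, 0, 0]}, {"gripper": -1, "translation": [0.14, -0.34, 0], "dr": [0, 0, 0]}, {"gripper": -1, "translation": [0, -0.34, 0], "dr": [0, 0, 0]}, {"gripper": -1, "translation": [0, 0, 0], "dr": [0, 0, 0]}, {"gripper": -1, "translation": [0, 0, 0], "dr": [0, 0, 0]}]'

```text
clock: 1.68
eef_pos: [496.8, -6.2, 255.9]
tcp_rot: [-3.141, -0.0, 1.676]
contact_force: [-0.1, 0.7, -0.3]
opening: 0.998
```

```bash
python3 - <<'E'
from h import *
s=r.sense();print(s["clock"],s["eef_pos"],s["tcp_rot"],s["qpos"])
c=cal("wrist");w=r.grab_frame("wrist");cv2.imwrite("pics/w1.png",w)
print(c)
print(proj("wrist",(540,-48,105),c))
hsv=cv2.cvtColor(w,cv2.COLOR_BGR2HSV)
m=((hsv[...,0]>20)&(hsv[...,0]<38)&(hsv[...,1]>60)&(hsv[...,2]>100)).astype(np.uint8)
n,_,st,ce=cv2.connectedComponentsWithStats(m)
for i in range(1,n):
    if st[i,4]>100: print(st[i],ce[i],ray("wrist",ce[i],90,c))
E
```

```text
1.6833 [496.78004964  -6.23693501 255.93252561] [-3.14078023e+00 -1.85485410e-04  1.67595879e+00] [-1.56284202e-02  1.53361036e-01  1.90145920e+00  9.73880163e-05
  1.08760128e+00 -1.69163257e+00]
(array([[300.4243455 ,   0.        , 317.96236669],
       [  0.        , 300.4243455 , 196.89626744],
       [  0.        ,   0.        ,   1.        ]]), array([[-1.06252822e-01,  9.46036156e-01,  3.06146907e-01,
         4.18841243e+02],
       [ 9.94339145e-01,  1.01074431e-01,  3.27662116e-02,
        -1.48868176e+01],
       [ 5.43966020e-05,  3.07895356e-01, -9.51420226e-01,
         3.73763091e+02],
       [ 0.00000000e+00,  0.00000000e+00,  0.00000000e+00,
         1.00000000e+00]]))
[270.78059424 226.27069258]
[ 533   45   56   53 1993] [560.97992975  71.94079277] [373.28746343 194.11905829  90.        ]
[260 211  25  27 346] [271.26300578 224.74566474] [545.01634866 -49.45570466  90.        ]
```

View pics/w1.png

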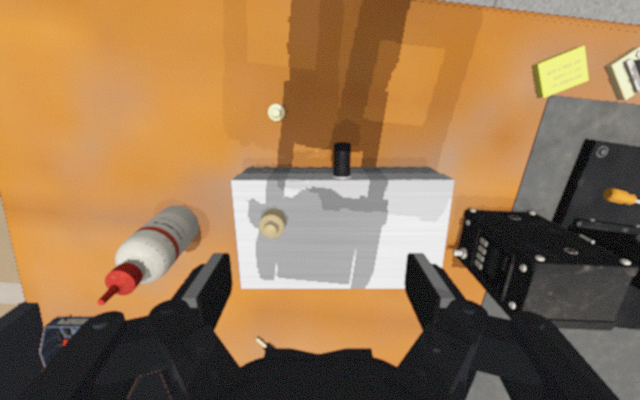

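The wrist view shows the weight at (271,225), about (543,-49), on the cover. The knob is at (342,160), the small weight at (276,112), and the bottle and box are clear.

jog_arm --deltas '[{"gripper": -0.4, "translation": [0.23, -0.215, 0], "dr": [0, 0, 0]}, {"gripper": -0.4, "translation": [0.23, -0.215, 0], "dr": [0, 0, 0]}, {"gripper": -0.4, "translation": [0, 0, -0.36], "dr": [0, 0, 0]}, {"gripper": -0.4, "translation": [0, 0, -0.36], "dr": [0, 0, 0]}, {"gripper": -0.4, "translation": [0, 0, -0.36], "dr": [0, 0, 0]}, {"gripper": -0.4, "translation": [0, 0, -0.2], "dr": [0, 0, 0]}, {"gripper": -0.4, "translation": [0, 0, -0.14], "dr": [0, 0, 0]}, {"gripper": -0.4, "translation": [0, 0, -0.08], "dr": [0, 0, 0]}, {"gripper": -0.4, "translation": [0, 0, 0], "dr": [0, 0, 0]}, {"gripper": -0.4, "translation": [0, 0, 0], "dr": [0, 0, 0]}]'

```text
clock: 2.57
eef_pos: [543.2, -46.9, 106.6]
tcp_rot: [-3.142, -0.0, 1.68]
contact_force: [-0.2, -0.3, -0.5]
opening: 0.701
```

```bash
python3 - <<'E'
from h import *
c=cal("wrist");w=r.grab_frame("wrist");cv2.imwrite("pics/w2.png",w)
s=r.sense();print(s["clock"],s["eef_pos"],s["contact_force"],s["opening"])
E
```

```text
2.6167 [543.65694846 -47.11301231 107.17937206] [-0.28908153  0.12588382  0.52605652] 0.6998898469998225
```

View pics/w2.png

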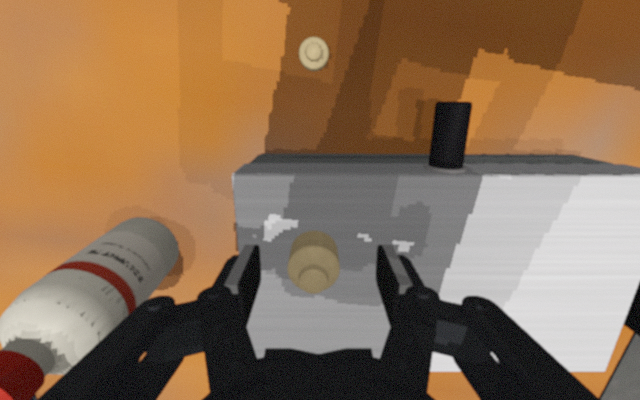

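The weight (314,262) is centred between the open fingers. I'll close, check and lift.

jog_arm --deltas '[{"gripper": 1, "translation": [0, 0, 0], "dr": [0, 0, 0]}, {"gripper": 1, "translation": [0, 0, 0], "dr": [0, 0, 0]}, {"gripper": 1, "translation": [0, 0, 0], "dr": [0, 0, 0]}, {"gripper": 1, "translation": [0, 0, 0], "dr": [0, 0, 0]}, {"gripper": 1, "translation": [0, 0, 0], "dr": [0, 0, 0]}, {"gripper": 1, "translation": [0, 0, 0], "dr": [0, 0, 0]}, {"gripper": 1, "translation": [0, 0, 0.05], "dr": [0, 0, 0]}, {"gripper": 1, "translation": [0, 0, 0.15], "dr": [0, 0, 0]}, {"gripper": 1, "translation": [0, 0, 0.2], "dr": [0, 0, 0]}, {"gripper": 1, "translation": [0, 0, 0.2], "dr": [0, 0, 0]}, {"gripper": 1, "translation": [0, 0, 0], "dr": [0, 0, 0]}]' --squeeze 30

```text
clock: 3.53
eef_pos: [545.1, -48.0, 170.1]
tcp_rot: [3.136, 0.001, 1.679]
contact_force: [1.0, -0.0, -0.9]
opening: 0.287
```

```bash
python3 - <<'E'
from h import *
c=cal("wrist");w=r.grab_frame("wrist");t=r.grab_frame("top")
cv2.imwrite("pics/w3.png",np.hstack([w[100:,100:540],cv2.resize(t[130:280,220:420],(400,300))]) if 0 else np.vstack([w[150:400,120:540],cv2.resize(t[130:280,220:500],(420,225))]))
s=r.sense();print(s["clock"],s["eef_pos"],s["contact_force"],s["opening"])
E
```

```text
3.6333 [543.36372771 -47.82685341 167.01616757] [ 0.36085366  0.00238986 -1.25387594] 0.2836257303624673
```

View pics/w3.png

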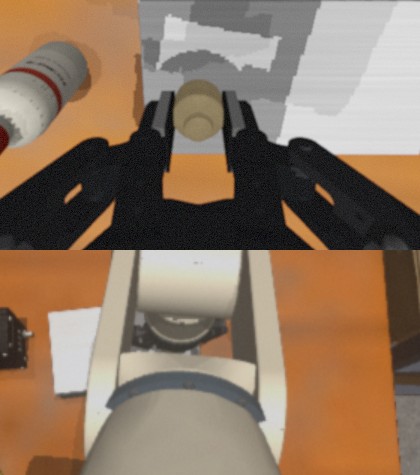

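jog_arm --deltas '[{"gripper": 1, "translation": [-0.18, -0.23, 0], "dr": [0, 0, 0]}, {"gripper": 1, "translation": [-0.18, -0.23, 0], "dr": [0, 0, 0]}, {"gripper": 1, "translation": [-0.18, -0.23, 0], "dr": [0, 0, 0]}, {"gripper": 1, "translation": [-0.18, -0.23, 0], "dr": [0, 0, 0]}, {"gripper": 1, "translation": [-0.18, -0.23, -0.1], "dr": [0, 0, 0]}, {"gripper": 1, "translation": [-0.18, -0.23, -0.2], "dr": [0, 0, 0]}, {"gripper": 1, "translation": [0, 0, -0.3], "dr": [0, 0, 0]}, {"gripper": 1, "translation": [0, 0, -0.3], "dr": [0, 0, 0]}, {"gripper": 1, "translation": [0, 0, -0.2], "dr": [0, 0, 0]}, {"gripper": 1, "translation": [0, 0, -0.12], "dr": [0, 0, 0]}, {"gripper": 1, "translation": [0, 0, -0.06], "dr": [0, 0, 0]}, {"gripper": 1, "translation": [0, 0, 0], "dr": [0, 0, 0]}]'

```text
clock: 4.63
eef_pos: [433.6, -185.2, 36.5]
tcp_rot: [-3.138, -0.002, 1.679]
contact_force: [-0.7, -0.4, -1.2]
opening: 0.285
```

jog_arm --deltas '[{"gripper": 1, "translation": [0, 0, -0.02], "dr": [0, 0, 0]}, {"gripper": 1, "translation": [0, 0, -0.02], "dr": [0, 0, 0]}, {"gripper": 1, "translation": [0, 0, 0], "dr": [0, 0, 0]}, {"gripper": 1, "translation": [0, 0, 0], "dr": [0, 0, 0]}]'

```text
clock: 4.97
eef_pos: [435.4, -185.9, 34.8]
tcp_rot: [3.141, 0.001, 1.679]
contact_force: [0.0, 0.4, -2.3]
opening: 0.284
```

```bash
python3 - <<'E'
from h import *
s=r.sense();print(s["clock"],s["eef_pos"],s["contact_force"],s["opening"])
# shelf: outlets in both views
for zz in (300,400,500,600): print(zz,ray("top",(375,60),zz),ray("scene",(440,40),zz))
# knob & cover refine from w1 
E
```

```text
4.9667 [ 435.41500949 -185.85115494   34.83738813] [ 0.01935554  0.36315364 -2.25665467] 0.28376013211830153
300 [ 766.32704971 -119.86789733  300.        ] [1042.72178555   61.46363137  300.        ]
400 [ 709.47260632 -104.67675289  400.        ] [ 601.09260496 -144.46904025  400.        ]
500 [652.61816294 -89.48560845 500.        ] [ 159.46342438 -350.40171186  500.        ]
600 [595.76371955 -74.29446401 600.        ] [-282.16575621 -556.33438348  600.        ]
```

jog_arm --deltas '[{"gripper": 1, "translation": [0, 0, -0.015], "dr": [0, 0, 0]}, {"gripper": 1, "translation": [0, 0, -0.01], "dr": [0, 0, 0]}, {"gripper": 1, "translation": [0, 0, 0], "dr": [0, 0, 0]}]'

```text
clock: 5.22
eef_pos: [435.4, -185.9, 32.4]
tcp_rot: [3.141, 0.0, 1.679]
contact_force: [-1.8, 0.6, 6.7]
opening: 0.286
```

jog_arm --deltas '[{"gripper": 1, "translation": [0, 0, -0.01], "dr": [0, 0, 0]}, {"gripper": 1, "translation": [0, 0, 0], "dr": [0, 0, 0]}, {"gripper": 1, "translation": [0, 0, 0], "dr": [0, 0, 0]}]'

```text
clock: 5.47
eef_pos: [435.5, -185.9, 32.2]
tcp_rot: [3.141, 0.0, 1.679]
contact_force: [-4.7, 3.0, 23.1]
opening: 0.285
```

jog_arm --deltas '[{"gripper": 1, "translation": [0, 0, 0.01], "dr": [0, 0, 0]}, {"gripper": 0.3, "translation": [0, 0, 0], "dr": [0, 0, 0]}, {"gripper": -0.1, "translation": [0, 0, 0], "dr": [0, 0, 0]}, {"gripper": -0.3, "translation": [0, 0, 0], "dr": [0, 0, 0]}, {"gripper": -0.3, "translation": [0, 0, 0], "dr": [0, 0, 0]}, {"gripper": -0.3, "translation": [0, 0, 0.1], "dr": [0, 0, 0]}, {"gripper": -0.3, "translation": [0, 0, 0.3], "dr": [0, 0, 0]}, {"gripper": -0.3, "translation": [0, 0, 0.36], "dr": [0, 0, 0]}, {"gripper": -0.3, "translation": [0, 0, 0.36], "dr": [0, 0, 0]}, {"gripper": -0.3, "translation": [0, 0, 0.36], "dr": [0, 0, 0]}, {"gripper": -0.3, "translation": [0, 0, 0], "dr": [0, 0, 0]}]'

```text
clock: 6.38
eef_pos: [438.2, -187.1, 186.6]
tcp_rot: [3.133, 0.005, 1.679]
contact_force: [2.0, -0.9, -0.1]
opening: 0.643
```

```bash
python3 - <<'E'
from h import *
s=r.sense();print(s["clock"],s["eef_pos"],s["tcp_rot"],s["qpos"],s["contact_force"])
c=cal("wrist");w=r.grab_frame("wrist");cv2.imwrite("pics/w4.png",w)
g=cv2.cvtColor(w,cv2.COLOR_BGR2HSV)
E
```

```text
6.3833 [ 438.1777512  -187.12111057  186.57625095] [3.13301358 0.00486706 1.67934608] [-4.06743910e-01  2.04697708e-01  2.01683649e+00 -9.19141907e-06
  9.10194977e-01 -2.08610527e+00] [ 2.02508755 -0.92347576 -0.10162312]
```

View pics/w4.png

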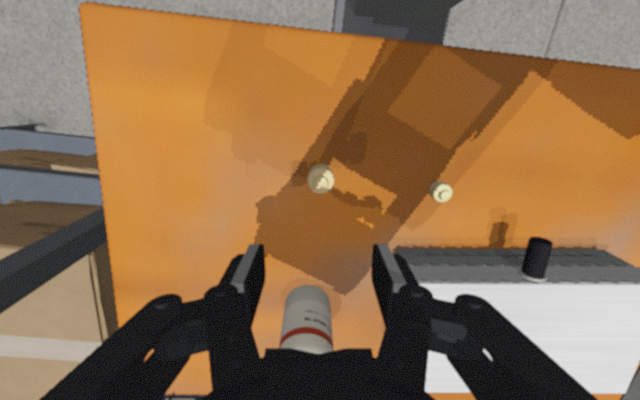

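The weight stands upright on the bench at (320,180). Next, the knob with the tool tilted forward 0.5 rad, because the shelf edge is at about x 725, z 375.

jog_arm --deltas '[{"gripper": -0.3, "translation": [-0.013, 0.33, -0.075], "dr": [0.0057, -0.053, 0]}, {"gripper": -0.3, "translation": [-0.013, 0.33, -0.075], "dr": [0.0057, -0.053, 0]}, {"gripper": -0.3, "translation": [-0.013, 0.33, -0.075], "dr": [0.0057, -0.053, 0]}, {"gripper": -0.3, "translation": [-0.013, 0.33, -0.075], "dr": [0.0057, -0.053, 0]}, {"gripper": -0.3, "translation": [-0.013, 0.33, -0.075], "dr": [0.0057, -0.053, 0]}, {"gripper": -0.3, "translation": [-0.013, 0.33, -0.075], "dr": [0.0057, -0.053, 0]}, {"gripper": -0.3, "translation": [0.19, 0.02, -0.35], "dr": [0, 0, 0]}, {"gripper": -0.3, "translation": [0.1, 0.01, -0.18], "dr": [0, 0, 0]}, {"gripper": -0.3, "translation": [0.05, 0, -0.09], "dr": [0, 0, 0]}, {"gripper": -0.3, "translation": [0, 0, 0], "dr": [0, 0, 0]}, {"gripper": -0.3, "translation": [0, 0, 0], "dr": [0, 0, 0]}]'

```text
clock: 7.35
eef_pos: [445.2, 8.5, 112.7]
tcp_rot: [2.663, -0.021, 1.691]
contact_force: [-0.8, -0.1, -0.2]
opening: 0.651
```

```bash
python3 - <<'E'
from h import *
s=r.sense();print(s["clock"],s["eef_pos"],s["tcp_rot"],s["qpos"],s["contact_force"])
c=cal("wrist");w=r.grab_frame("wrist");cv2.imwrite("pics/w5.png",w)
print(proj("wrist",(468,16.4,60),c))
E
```

```text
7.35 [445.21636466   8.54419735 112.73916268] [ 2.66255441 -0.02053808  1.69139893] [-0.05426163  0.18623224  2.43345249  1.08668285  0.11110603 -2.80122193] [-0.78087768 -0.14792296 -0.18195381]
[324.58567129 224.25650843]
```

View pics/w5.png

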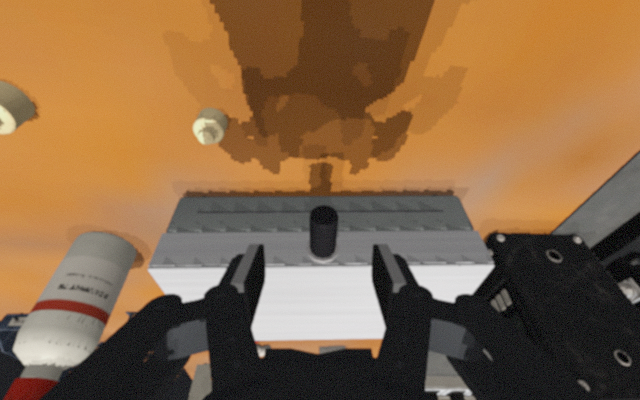

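The knob at (322,232) is lined up, but the wrist is near its singularity (q5≈0.1). I'll take the tilt off and grip with the tool nearly straight down, then add tilt as the arm reaches out.

jog_arm --deltas '[{"gripper": -0.3, "translation": [0, 0, 0.1], "dr": [-0.005, 0.046, 0]}, {"gripper": -0.3, "translation": [0, 0, 0.1], "dr": [-0.005, 0.046, 0]}, {"gripper": -0.3, "translation": [0, 0, 0.1], "dr": [-0.005, 0.046, 0]}, {"gripper": -0.3, "translation": [0, 0, 0.05], "dr": [-0.005, 0.046, 0]}, {"gripper": -0.3, "translation": [0, 0, 0], "dr": [-0.005, 0.046, 0]}, {"gripper": -0.3, "translation": [0, 0, 0], "dr": [-0.005, 0.046, 0]}, {"gripper": -0.3, "translation": [0, 0, 0], "dr": [0, 0, 0]}, {"gripper": -0.3, "translation": [0, 0, 0], "dr": [0, 0, 0]}]'

```text
clock: 8.07
eef_pos: [450.8, 21.7, 130.2]
tcp_rot: [2.921, -0.062, 1.699]
contact_force: [-1.0, 0.8, 0.4]
opening: 0.645
```

```bash
cat >> h.py <<'E'
from scipy.spatial.transform import Rotation as Ro
YB=1.678
def corr(phi):
    "dr (units) in world to bring tool to tilt phi forward about balance y"
    s=r.sense(); R=Ro.from_euler("xyz",s["tcp_rot"])
    T=Ro.from_rotvec(-phi*np.array([-.107,.994,0]))*Ro.from_euler("xyz",[np.pi,0,YB])
    print(s["clock"],s["eef_pos"].round(1),s["tcp_rot"].round(3),s["qpos"].round(3),s["contact_force"].round(1),round(s["opening"],3))
    print("dr",((T*R.inv()).as_rotvec()/(np.pi/2)).round(4))
E
python3 -c "
from h import *
corr(0.05)"
```

```text
8.0667 [450.8  21.7 130.2] [ 2.921 -0.062  1.699] [-0.02   0.187  2.243  0.19   0.509 -1.869] [-1.   0.8  0.4] 0.645
dr [-0.0517  0.1035 -0.0102]
```

jog_arm --deltas '[{"gripper": -0.3, "translation": [0.06, -0.018, 0], "dr": [-0.017, 0.0345, -0.003]}, {"gripper": -0.3, "translation": [0.06, -0.018, 0], "dr": [-0.017, 0.0345, -0.004]}, {"gripper": -0.3, "translation": [0.05, -0.018, 0], "dr": [-0.017, 0.0345, -0.003]}, {"gripper": -0.3, "translation": [0, 0, -0.2], "dr": [0, 0, 0]}, {"gripper": -0.3, "translation": [0, 0, 0], "dr": [0, 0, 0]}]'

```text
clock: 8.48
eef_pos: [465.6, 16.8, 107.6]
tcp_rot: [3.096, -0.003, 1.678]
contact_force: [-1.4, -0.5, -1.8]
opening: 0.649
```

```bash
python3 -c "
from h import *
corr(0.05)"
```

```text
8.4833 [465.6  16.8 107.6] [ 3.096e+00 -3.000e-03  1.678e+00] [ 0.028  0.305  2.119  0.01   0.672 -1.658] [-1.4 -0.5 -1.8] 0.649
dr [-0.0016 -0.0028 -0.0001]
```

jog_arm --deltas '[{"gripper": -0.3, "translation": [0.02, -0.004, -0.2], "dr": [0, 0, 0]}, {"gripper": -0.3, "translation": [0, 0, -0.15], "dr": [0, 0, 0]}, {"gripper": -0.3, "translation": [0, 0, -0.06], "dr": [0, 0, 0]}, {"gripper": -0.3, "translation": [0, 0, 0], "dr": [0, 0, 0]}, {"gripper": 1, "translation": [0, 0, 0], "dr": [0, 0, 0]}, {"gripper": 1, "translation": [0, 0, 0], "dr": [0, 0, 0]}, {"gripper": 1, "translation": [0, 0, 0], "dr": [0, 0, 0]}, {"gripper": 1, "translation": [0, 0, 0], "dr": [0, 0, 0]}, {"gripper": 1, "translation": [0, 0, 0], "dr": [0, 0, 0]}]' --squeeze 20

```text
clock: 9.23
eef_pos: [469.7, 16.0, 69.7]
tcp_rot: [3.093, -0.002, 1.678]
contact_force: [-0.9, -5.7, 5.7]
opening: 0.206
```

```bash
python3 - <<'E'
from h import *
corr(0.05)
# arc plan: theta steps, grasp rel. to hinge; tilt phi schedule
s=r.sense(); R=Ro.from_euler("xyz",s["tcp_rot"]).as_matrix(); g=s["eef_pos"]+6*R[:,2]; print("grasp",g)
ex=np.array([.9943,.107,0]); H=g-(-155*ex+[0,0,15]); print("hinge",H)
prev=s["eef_pos"]
th=np.linspace(0,1.8,25)[1:]
for t in th:
    phi=.05+.45*t/1.8
    G=H+(-155*np.cos(t)+15*np.sin(t))*ex+np.array([0,0,155*np.sin(t)+15*np.cos(t)])
    P=G-6*(np.sin(phi)*ex-[0,0,np.cos(phi)])
    print(round(t,3),P.round(1),((P-prev)/100).round(3)); prev=P
E
```

```text
9.2333 [469.7  16.   69.7] [ 3.093e+00 -2.000e-03  1.678e+00] [ 0.027  0.381  2.132  0.011  0.579 -1.661] [-0.9 -5.7  5.7] 0.206
dr [-0.0013 -0.0007 -0.0002]
grasp [469.94604512  16.04679442  63.71506242]
hinge [624.06254512  32.63179442  48.71506242]
0.075 [471.1  16.2  81.3] [0.014 0.002 0.116]
0.15 [473.4  16.4  92.7] [0.023 0.002 0.114]
0.225 [476.5  16.8 103.9] [0.031 0.003 0.112]
0.3 [480.5  17.2 114.8] [0.04  0.004 0.109]
0.375 [485.3  17.7 125.4] [0.048 0.005 0.106]
0.45 [490.8  18.3 135.6] [0.055 0.006 0.102]
0.525 [497.1  19.  145.3] [0.063 0.007 0.097]
0.6 [504.1  19.7 154.5] [0.07  0.008 0.092]
0.675 [511.8  20.5 163.1] [0.077 0.008 0.086]
0.75 [520.1  21.4 171.2] [0.083 0.009 0.08 ]
0.825 [528.9  22.4 178.6] [0.089 0.01  0.074]
0.9 [538.3  23.4 185.2] [0.094 0.01  0.067]
0.975 [548.2  24.5 191.2] [0.099 0.011 0.059]
1.05 [558.5  25.6 196.3] [0.103 0.011 0.052]
1.125 [569.1  26.7 200.7] [0.106 0.011 0.044]
1.2 [580.1  27.9 204.3] [0.109 0.012 0.035]
1.275 [591.3  29.1 207. ] [0.112 0.012 0.027]
1.35 [602.6  30.3 208.8] [0.114 0.012 0.018]
1.425 [614.1  31.6 209.8] [0.115 0.012 0.01 ]
1.5 [625.6  32.8 209.9] [0.115 0.012 0.001]
1.575 [637.1  34.  209.1] [ 0.115  0.012 -0.008]
1.65 [648.5  35.3 207.4] [ 0.114  0.012 -0.017]
1.725 [659.7  36.5 204.9] [ 0.112  0.012 -0.025]
1.8 [670.7  37.7 201.5] [ 0.11   0.012 -0.034]
```

Gripped (17.5 mm on the 18 mm knob). I'll raise the cover along the arc, keeping a light grip so the knob can pivot.

jog_arm --deltas '[{"gripper": 1, "translation": [0.014, 0.002, 0.116], "dr": [0.0013, -0.0119, 0]}, {"gripper": 1, "translation": [0.023, 0.002, 0.114], "dr": [0.0013, -0.0119, 0]}, {"gripper": 1, "translation": [0.031, 0.003, 0.112], "dr": [0.0013, -0.0119, 0]}, {"gripper": 1, "translation": [0.04, 0.004, 0.109], "dr": [0.0013, -0.0119, 0]}, {"gripper": 1, "translation": [0.048, 0.005, 0.106], "dr": [0.0013, -0.0119, 0]}, {"gripper": 1, "translation": [0.055, 0.006, 0.102], "dr": [0.0013, -0.0119, 0]}]'

```text
clock: 9.73
eef_pos: [490.8, 18.3, 135.8]
tcp_rot: [2.979, -0.002, 1.678]
contact_force: [3.1, -5.0, -4.7]
opening: 0.203
```

```bash
python3 - <<'E'
from h import *
corr(0.16)
w=r.grab_frame("wrist");cv2.imwrite("pics/w6.png",w)
E
```

```text
9.7333 [490.8  18.3 135.8] [ 2.979e+00 -2.000e-03  1.678e+00] [ 0.024  0.245  2.127  0.028  0.608 -1.676] [ 3.1 -5.  -4.7] 0.203
dr [-0.0016  0.0016 -0.0003]
```

jog_arm --deltas '[{"gripper": 1, "translation": [0.063, 0.007, 0.097], "dr": [0.0013, -0.0119, 0]}, {"gripper": 1, "translation": [0.07, 0.008, 0.092], "dr": [0.0013, -0.0119, 0]}, {"gripper": 1, "translation": [0.077, 0.008, 0.086], "dr": [0.0013, -0.0119, 0]}, {"gripper": 1, "translation": [0.083, 0.009, 0.08], "dr": [0.0013, -0.0119, 0]}, {"gripper": 1, "translation": [0.089, 0.01, 0.074], "dr": [0.0013, -0.0119, 0]}, {"gripper": 1, "translation": [0.094, 0.01, 0.067], "dr": [0.0013, -0.0119, 0]}, {"gripper": 1, "translation": [0.099, 0.011, 0.059], "dr": [0.0013, -0.0119, 0]}, {"gripper": 1, "translation": [0.103, 0.011, 0.052], "dr": [0.0013, -0.0119, 0]}]'

```text
clock: 10.45
eef_pos: [557.7, 25.5, 195.6]
tcp_rot: [2.831, -0.002, 1.679]
contact_force: [-0.2, -7.0, -2.8]
opening: 0.202
```

jog_arm --deltas '[{"gripper": 1, "translation": [0.106, 0.011, 0.044], "dr": [0.0013, -0.0119, 0]}, {"gripper": 1, "translation": [0.109, 0.012, 0.035], "dr": [0.0013, -0.0119, 0]}, {"gripper": 1, "translation": [0.112, 0.012, 0.027], "dr": [0.0013, -0.0119, 0]}, {"gripper": 1, "translation": [0.114, 0.012, 0.018], "dr": [0.0013, -0.0119, 0]}, {"gripper": 1, "translation": [0.115, 0.012, 0.01], "dr": [0.0013, -0.0119, 0]}]'

```text
clock: 10.87
eef_pos: [614.0, 31.5, 209.3]
tcp_rot: [2.736, -0.003, 1.679]
contact_force: [-1.0, -5.5, 0.4]
opening: 0.198
```

```bash
python3 - <<'E'
from h import *
corr(0.4)
w=r.grab_frame("wrist");cv2.imwrite("pics/w7.png",w)
E
```

```text
10.8667 [614.   31.5 209.3] [ 2.736 -0.003  1.679] [ 0.032  0.233  1.987  0.066  0.518 -1.697] [-1.  -5.5  0.4] 0.198
dr [-0.0021  0.0036 -0.0006]
```

View pics/w7.png

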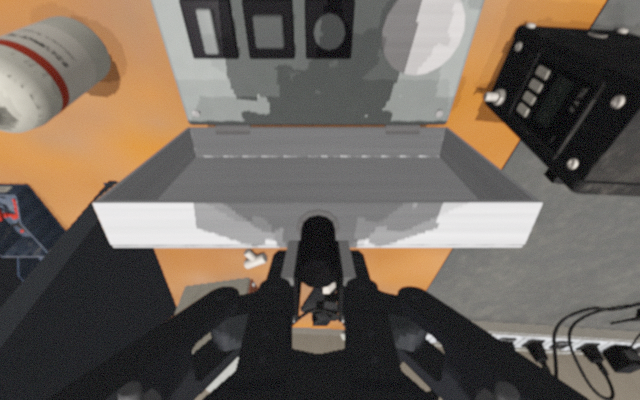

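Cover is nearly upright. The keys, from −y, are bar (207,30), square (269,30), round (329,30), and then the pan (425,30). I'll ease it back onto the stop at half speed.

jog_arm --deltas '[{"gripper": 1, "translation": [0.115, 0.012, 0.001], "dr": [0.0013, -0.0119, 0]}, {"gripper": 1, "translation": [0.115, 0.012, -0.008], "dr": [0.0013, -0.0119, 0]}, {"gripper": 1, "translation": [0.057, 0.006, -0.008], "dr": [0.0006, -0.006, 0]}, {"gripper": 1, "translation": [0.057, 0.006, -0.009], "dr": [0.0006, -0.006, 0]}, {"gripper": 1, "translation": [0.056, 0.006, -0.012], "dr": [0.0006, -0.006, 0]}, {"gripper": 1, "translation": [0.056, 0.006, -0.013], "dr": [0.0006, -0.006, 0]}, {"gripper": 1, "translation": [0.03, 0.003, -0.008], "dr": [0.0003, -0.003, 0]}, {"gripper": 1, "translation": [0.03, 0.003, -0.009], "dr": [0.0003, -0.003, 0]}, {"gripper": 1, "translation": [0, 0, 0], "dr": [0, 0, 0]}]'

```text
clock: 11.67
eef_pos: [666.8, 37.2, 203.2]
tcp_rot: [2.648, -0.003, 1.679]
contact_force: [1.5, -5.4, 5.0]
opening: 0.197
```

jog_arm --deltas '[{"gripper": 1, "translation": [0.03, 0.003, -0.009], "dr": [0, 0, 0]}, {"gripper": 1, "translation": [0, 0, 0], "dr": [0, 0, 0]}, {"gripper": 1, "translation": [0, 0, 0], "dr": [0, 0, 0]}]'

```text
clock: 11.92
eef_pos: [669.5, 37.5, 202.3]
tcp_rot: [2.649, -0.003, 1.679]
contact_force: [1.1, -4.0, 4.2]
opening: 0.203
```

jog_arm --deltas '[{"gripper": 1, "translation": [0.02, 0.002, -0.007], "dr": [0, 0, 0]}, {"gripper": 1, "translation": [0.02, 0.002, -0.007], "dr": [0, 0, 0]}, {"gripper": 1, "translation": [0, 0, 0], "dr": [0, 0, 0]}]'

```text
clock: 12.17
eef_pos: [673.7, 38.0, 200.9]
tcp_rot: [2.649, -0.003, 1.679]
contact_force: [2.1, -5.6, 6.1]
opening: 0.201
```

jog_arm --deltas '[{"gripper": 1, "translation": [0.02, 0.002, -0.007], "dr": [0, 0, 0]}, {"gripper": 1, "translation": [0, 0, 0], "dr": [0, 0, 0]}]'

```text
clock: 12.33
eef_pos: [675.7, 38.2, 200.2]
tcp_rot: [2.649, -0.003, 1.679]
contact_force: [1.4, -4.6, 4.4]
opening: 0.201
```

jog_arm --deltas '[{"gripper": 1, "translation": [0.03, 0.003, -0.011], "dr": [0, 0, 0]}, {"gripper": 1, "translation": [0, 0, 0], "dr": [0, 0, 0]}]'

```text
clock: 12.5
eef_pos: [678.8, 38.5, 199.1]
tcp_rot: [2.649, -0.003, 1.679]
contact_force: [1.3, -5.6, 5.4]
opening: 0.197
```

jog_arm --deltas '[{"gripper": 1, "translation": [0.03, 0.003, -0.011], "dr": [0, 0, 0]}, {"gripper": 1, "translation": [0, 0, 0], "dr": [0, 0, 0]}]'

```text
clock: 12.67
eef_pos: [680.4, 38.7, 197.7]
tcp_rot: [2.651, -0.003, 1.679]
contact_force: [-5.6, -5.8, 9.8]
opening: 0.202
```

```bash
python3 - <<'E'
from h import *
corr(0.49)
c=cal("wrist");w=r.grab_frame("wrist")
a=r.grab_frame("scene")
ex=np.array([.9943,.107,0]);ey=np.array([-.107,.9943,0]);H=np.array([622,33,45.])
for nm,cc,im in(("scene",cal("scene"),a),("wrist",c,w)):
  for t,col in((1.6,(0,0,255)),(1.8,(0,255,0))):
    for y in(-115,115):
      for (u,v) in((-130,0),(-130,30)):
        P=H+ey*y+(u*np.cos(t)+v*np.sin(t))*ex+np.array([0,0,-u*np.sin(t)+v*np.cos(t)])
        p=proj(nm,P,cc); 
        cv2.circle(im,tuple(int(round(k)) for k in p),2,col,-1)
cv2.imwrite("pics/m1.png",np.vstack([cv2.resize(a[100:300,220:480],(650,500))[:330],cv2.resize(w,None,fx=.6,fy=.6).repeat(1,axis=1)[:,:].copy() if 0 else cv2.copyMakeBorder(cv2.resize(w,None,fx=.65,fy=.65),0,0,0,650-416,cv2.BORDER_CONSTANT)]))
E
```

```text
12.6667 [680.4  38.7 197.7] [ 2.651 -0.003  1.679] [ 0.038  0.327  1.918  0.09   0.41  -1.714] [-5.6 -5.8  9.8] 0.202
dr [-0.0018  0.0001 -0.0007]
```

View pics/m1.png

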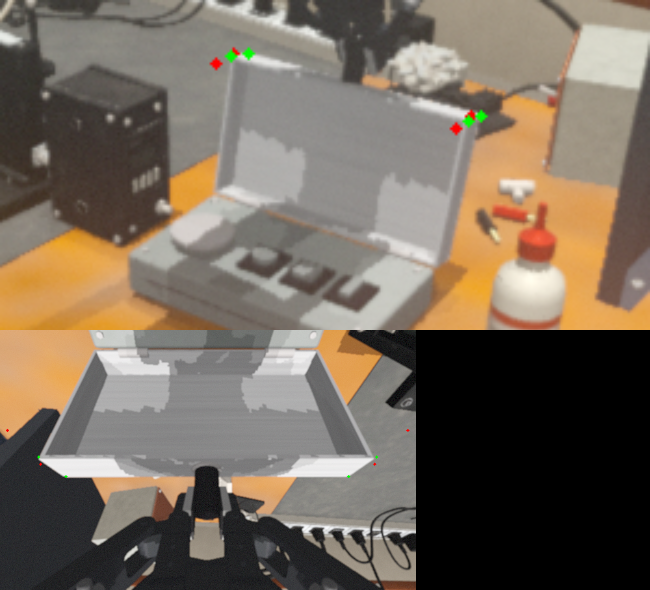

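The projected 1.8 rad corners (green) coincide with the cover's edges in the wrist view (40,458)/(375,458). The force also shows it has just met the stop. Releasing and backing off to look at the keys.

jog_arm --deltas '[{"gripper": 0.4, "translation": [0, 0, 0], "dr": [0, 0, 0]}, {"gripper": -0.2, "translation": [0, 0, 0], "dr": [0, 0, 0]}, {"gripper": -0.2, "translation": [0, 0, 0], "dr": [0, 0, 0]}, {"gripper": -0.2, "translation": [0, 0, 0], "dr": [0, 0, 0]}, {"gripper": -0.2, "translation": [0, 0, 0.2], "dr": [0, 0, 0]}, {"gripper": -0.2, "translation": [0, 0, 0.3], "dr": [0, 0, 0]}, {"gripper": -0.2, "translation": [0, 0, 0.2], "dr": [0, 0, 0]}]'

```text
clock: 13.35
eef_pos: [680.5, 39.2, 268.3]
tcp_rot: [2.651, -0.003, 1.679]
contact_force: [0.8, -0.5, 0.1]
opening: 0.599
```

jog_arm --deltas '[{"gripper": 1, "translation": [-0.3, -0.03, 0], "dr": [0, 0, 0]}, {"gripper": 1, "translation": [-0.3, -0.03, 0], "dr": [-0.0056, 0.052, 0]}, {"gripper": 1, "translation": [-0.3, -0.03, 0], "dr": [-0.0056, 0.052, 0]}, {"gripper": 1, "translation": [-0.3, -0.03, 0], "dr": [-0.0056, 0.052, 0]}, {"gripper": 1, "translation": [-0.3, -0.03, 0], "dr": [-0.0056, 0.052, 0]}, {"gripper": 1, "translation": [-0.1, -0.03, 0], "dr": [-0.0056, 0.052, 0]}, {"gripper": 1, "translation": [0, 0, 0], "dr": [-0.0056, 0.052, 0]}, {"gripper": 1, "translation": [0, 0, 0], "dr": [0, 0, 0]}, {"gripper": 1, "translation": [0, 0, 0], "dr": [0, 0, 0]}]'

```text
clock: 14.1
eef_pos: [521.1, 21.2, 266.5]
tcp_rot: [-3.14, -0.003, 1.678]
contact_force: [-0.9, 1.0, 0.8]
opening: -0.003
```

```bash
python3 - <<'E'
from h import *
corr(0)
K,T=cal("wrist");w=r.grab_frame("wrist");cv2.imwrite("pics/w8.png",w);np.savez("w8.npz",K=K,T=T)
ex=np.array([.9943,.107,0]);ey=np.array([-.107,.9943,0])
g=cv2.cvtColor(w,cv2.COLOR_BGR2GRAY)
m=(g<60).astype(np.uint8)
cs,hi=cv2.findContours(m,cv2.RETR_CCOMP,2)
for i,k in enumerate(cs):
    a=cv2.contourArea(k)
    if a>100 and hi[0][i][3]>=0 or a>400:
        M=cv2.moments(k);p=(M["m10"]/M["m00"],M["m01"]/M["m00"]);P=ray("wrist",p,56,(K,T))
        d=P-[557,26,56];print(hi[0][i][3],a,np.round(p,1),P.round(1),"bal",round(d@ex,1),round(d@ey,1))
E
```

```text
14.1 [521.1  21.2 266.5] [-3.140e+00 -3.000e-03  1.678e+00] [ 0.036  0.182  1.841  0.004  1.12  -1.644] [-0.9  1.   0.8] -0.003
dr [-0.0021 -0.001   0.    ]
-1 962.0 [ 40.  337.4] [ 786.7 -326.4   56. ] bal 190.7 -375.0
-1 824.5 [ 82. 331.] [ 770.  -268.9   56. ] bal 180.2 -316.0
-1 3064.0 [ 14.5 349.8] [ 811.9 -364.6   56. ] bal 211.6 -415.7
-1 40335.5 [305.9 349.5] [769.5  32.   56. ] bal 211.9 -16.8
146 517.5 [189. 354.] [ 794.2 -127.6   56. ] bal 219.4 -178.1
146 270.5 [414.3 341.3] [740.  177.4  56. ] bal 198.1 131.0
146 258.0 [221.8 341.3] [767.6 -82.9  56. ] bal 197.7 -130.8
146 484.5 [317.9 339.1] [750.2  46.5  56. ] bal 194.3 -0.2
-1 11066.5 [537.4 228.6] [560. 289.  56.] bal 31.1 261.2
583 141.0 [480.7 251.2] [596.6 230.   56. ] bal 61.2 198.6
583 284.5 [458.  228.5] [570.  194.7  56. ] bal 31.0 166.3
```

View pics/w8.png

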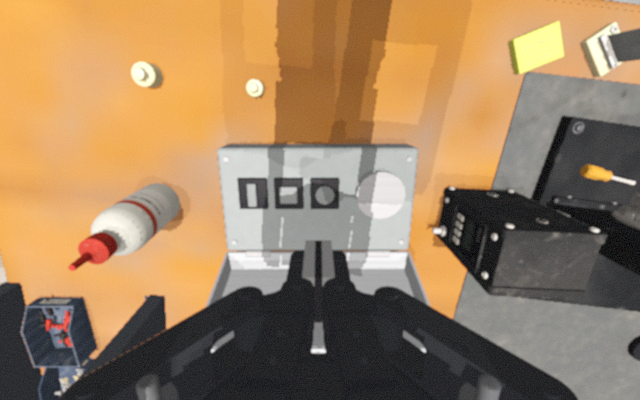

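Cover is open. Keys at bar (253,193), square (289,193), round (324,193), pan (381,194); check weight (145,74). Localising precisely.

```bash
python3 - <<'E'
from h import *
w=cv2.imread("pics/w8.png");d=np.load("w8.npz");c=(d["K"],d["T"])
ex=np.array([.9943,.107,0]);ey=np.array([-.107,.9943,0])
g=cv2.cvtColor(w,cv2.COLOR_BGR2GRAY)
def show(n,p,z):
    P=ray("wrist",p,z,c);q=P-[557,26,z];print(n,np.round(p,1),P.round(1),"bal",round(q@ex,1),round(q@ey,1))
sub=g[165:225,228:348]; m=(sub<75).astype(np.uint8)
n,_,st,ce=cv2.connectedComponentsWithStats(cv2.morphologyEx(m,cv2.MORPH_CLOSE,np.ones((3,3))))
for i in range(1,n):
    if st[i,4]>200: show("bezel %s"%st[i],(st[i,0]+st[i,2]/2-.5+228,st[i,1]+st[i,3]/2-.5+165),50)
for nm,x0,x1 in(("bar",238,268),("sq",275,303),("rnd",312,338)):
    s=g[177:208,x0:x1];k=((s>85)).astype(np.uint8);k[:2]=k[-2:]=0;k[:,:2]=k[:,-2:]=0
    M=cv2.moments(k,True);show(nm,(M["m10"]/M["m00"]+x0,M["m01"]/M["m00"]+177),56)
for q in((357,171),):
    s=w[165:225,350:412].astype(int);k=((s.min(2)>195)).astype(np.uint8)
    cc=max(cv2.findContours(k,0,2)[0],key=cv2.contourArea);(x,y),R=cv2.minEnclosingCircle(cc);show("pan R%.1f"%R,(x+350,y+165),57)
show("pan eye",(381.5,194.5),57)
hsv=cv2.cvtColor(w,cv2.COLOR_BGR2HSV)
for y0,y1,x0,x1,z in((55,95,125,165,15),(75,102,240,268,11)):
    s=hsv[y0:y1,x0:x1];k=((s[...,0]>18)&(s[...,1]<150)&(s[...,2]>120)).astype(np.uint8)
    cc=max(cv2.findContours(k,0,2)[0],key=cv2.contourArea);M=cv2.moments(cc);show("wt %d"%cv2.contourArea(cc),(M["m10"]/M["m00"]+x0,M["m01"]/M["m00"]+y0),z)
E
```

```text
bezel [ 47  13  28  30 310] [288.5 192.5] [548.9  -9.8  50. ] bal -11.9 -34.8
bezel [ 83  14  28  29 442] [324.5 193. ] [545.   31.9  50. ] bal -11.3 7.2
bar [251.6 193.4] [552.6 -51.3  56. ] bal -12.7 -76.4
sq [288.7 192.8] [547.3  -9.2  56. ] bal -13.4 -34.0
rnd [323.9 194.7] [545.2  31.1  56. ] bal -11.2 6.4
pan R35.4 [391.5 194.5] [536.4 107.9  57. ] bal -11.7 83.6
pan eye [381.5 194.5] [537.7  96.5  57. ] bal -11.7 72.2
wt 558 [145.3  74. ] [ 436.6 -185.3   15. ] bal -142.3 -197.2
wt 231 [254.3  87.7] [437.8 -62.1  11. ] bal -128.0 -74.8
```

jog_arm --deltas '[{"gripper": 1, "translation": [0.12, 0.055, -0.33], "dr": [-0.001, 0, 0]}, {"gripper": 1, "translation": [0.12, 0.055, -0.33], "dr": [-0.001, 0, 0]}, {"gripper": 1, "translation": [0, 0, -0.35], "dr": [0, 0, 0]}, {"gripper": 1, "translation": [0, 0, -0.35], "dr": [0, 0, 0]}, {"gripper": 1, "translation": [0, 0, -0.2], "dr": [0, 0, 0]}, {"gripper": 1, "translation": [0, 0, -0.12], "dr": [0, 0, 0]}, {"gripper": 1, "translation": [0, 0, 0], "dr": [0, 0, 0]}, {"gripper": 1, "translation": [0, 0, 0], "dr": [0, 0, 0]}]'

```text
clock: 14.82
eef_pos: [544.3, 32.0, 99.3]
tcp_rot: [-3.139, -0.0, 1.678]
contact_force: [0.0, -0.1, -0.3]
opening: -0.003
```

jog_arm --deltas '[{"gripper": 1, "translation": [0, 0, -0.08], "dr": [0, 0, 0]}, {"gripper": 1, "translation": [0, 0, -0.04], "dr": [0, 0, 0]}, {"gripper": 1, "translation": [0, 0, -0.03], "dr": [0, 0, 0]}, {"gripper": 1, "translation": [0, 0, 0], "dr": [0, 0, 0]}, {"gripper": 1, "translation": [0, 0, 0], "dr": [0, 0, 0]}]'

```text
clock: 15.23
eef_pos: [544.4, 32.0, 84.2]
tcp_rot: [-3.139, -0.0, 1.678]
contact_force: [-0.2, 0.3, -0.6]
opening: 0.004
```

jog_arm --deltas '[{"gripper": 1, "translation": [0, 0, -0.03], "dr": [0, 0, 0]}, {"gripper": 1, "translation": [0, 0, -0.02], "dr": [0, 0, 0]}, {"gripper": 1, "translation": [0, 0, 0], "dr": [0, 0, 0]}]'

```text
clock: 15.48
eef_pos: [544.8, 32.0, 79.0]
tcp_rot: [-3.139, -0.0, 1.678]
contact_force: [0.6, -0.6, 1.0]
opening: 0.0
```

jog_arm --deltas '[{"gripper": 1, "translation": [0, 0, -0.02], "dr": [0, 0, 0]}, {"gripper": 1, "translation": [0, 0, 0], "dr": [0, 0, 0]}, {"gripper": 1, "translation": [0, 0, 0], "dr": [0, 0, 0]}]'

```text
clock: 15.73
eef_pos: [544.8, 32.0, 77.2]
tcp_rot: [-3.139, -0.0, 1.678]
contact_force: [0.9, -0.7, 2.8]
opening: 0.003
```

jog_arm --deltas '[{"gripper": 1, "translation": [0, 0, -0.01], "dr": [0, 0, 0]}, {"gripper": 1, "translation": [0, 0, -0.01], "dr": [0, 0, 0]}, {"gripper": 1, "translation": [0, 0, 0], "dr": [0, 0, 0]}]'

```text
clock: 15.98
eef_pos: [544.9, 32.0, 76.6]
tcp_rot: [-3.139, -0.0, 1.678]
contact_force: [-4.9, -0.4, 22.8]
opening: -0.002
```

jog_arm --deltas '[{"gripper": 1, "translation": [0, 0, -0.01], "dr": [0, 0, 0]}, {"gripper": 1, "translation": [0, 0, 0], "dr": [0, 0, 0]}, {"gripper": 1, "translation": [0, 0, 0], "dr": [0, 0, 0]}]'

```text
clock: 16.23
eef_pos: [544.9, 32.0, 76.4]
tcp_rot: [-3.14, -0.0, 1.678]
contact_force: [-7.4, -0.5, 33.0]
opening: -0.001
```

The round key bottomed: 3 N on the spring, then a step to 23–33 N at z 76.5. Next, the square key.

jog_arm --deltas '[{"gripper": 1, "translation": [0, 0, 0.08], "dr": [0, 0, 0]}, {"gripper": 1, "translation": [0, 0, 0.17], "dr": [0, 0, 0]}, {"gripper": 1, "translation": [0.02, -0.2, 0], "dr": [0, 0, 0]}, {"gripper": 1, "translation": [0.02, -0.217, 0], "dr": [0, 0, 0]}, {"gripper": 1, "translation": [0, 0, 0], "dr": [0, 0, 0]}, {"gripper": 1, "translation": [0, 0, -0.12], "dr": [0, 0, 0]}, {"gripper": 1, "translation": [0, 0, -0.05], "dr": [0, 0, 0]}, {"gripper": 1, "translation": [0, 0, -0.03], "dr": [0, 0, 0]}, {"gripper": 1, "translation": [0, 0, -0.02], "dr": [0, 0, 0]}, {"gripper": 1, "translation": [0, 0, 0], "dr": [0, 0, 0]}, {"gripper": 1, "translation": [0, 0, 0], "dr": [0, 0, 0]}]'

```text
clock: 17.15
eef_pos: [547.3, -9.3, 76.9]
tcp_rot: [-3.136, -0.0, 1.679]
contact_force: [-5.3, -2.5, 10.6]
opening: -0.002
```

jog_arm --deltas '[{"gripper": 1, "translation": [0, 0, -0.015], "dr": [0, 0, 0]}, {"gripper": 1, "translation": [0, 0, 0], "dr": [0, 0, 0]}, {"gripper": 1, "translation": [0, 0, 0], "dr": [0, 0, 0]}]'

```text
clock: 17.4
eef_pos: [547.4, -9.3, 76.6]
tcp_rot: [-3.136, -0.0, 1.679]
contact_force: [-9.6, -2.5, 26.6]
opening: 0.005
```

The square key bottomed at the same height. Now the bar key.

jog_arm --deltas '[{"gripper": 1, "translation": [0, 0, 0.08], "dr": [0, 0, 0]}, {"gripper": 1, "translation": [0, 0, 0.17], "dr": [0, 0, 0]}, {"gripper": 1, "translation": [0.025, -0.21, 0], "dr": [-0.002, 0, 0]}, {"gripper": 1, "translation": [0.025, -0.21, 0], "dr": [-0.001, 0, 0]}, {"gripper": 1, "translation": [0, 0, 0], "dr": [0, 0, 0]}, {"gripper": 1, "translation": [0, 0, -0.13], "dr": [0, 0, 0]}, {"gripper": 1, "translation": [0, 0, -0.05], "dr": [0, 0, 0]}, {"gripper": 1, "translation": [0, 0, -0.03], "dr": [0, 0, 0]}, {"gripper": 1, "translation": [0, 0, -0.02], "dr": [0, 0, 0]}, {"gripper": 1, "translation": [0, 0, 0], "dr": [0, 0, 0]}, {"gripper": 1, "translation": [0, 0, 0], "dr": [0, 0, 0]}]'

```text
clock: 18.32
eef_pos: [552.6, -51.1, 77.4]
tcp_rot: [-3.136, 0.004, 1.678]
contact_force: [-2.6, 0.0, 4.0]
opening: 0.001
```

jog_arm --deltas '[{"gripper": 1, "translation": [0, 0, -0.015], "dr": [0, 0, 0]}, {"gripper": 1, "translation": [0, 0, 0], "dr": [0, 0, 0]}, {"gripper": 1, "translation": [0, 0, 0], "dr": [0, 0, 0]}]'

```text
clock: 18.57
eef_pos: [552.9, -51.2, 76.8]
tcp_rot: [-3.137, 0.004, 1.678]
contact_force: [-6.0, 1.7, 13.9]
opening: 0.002
```

jog_arm --deltas '[{"gripper": 1, "translation": [0, 0, -0.01], "dr": [0, 0, 0]}, {"gripper": 1, "translation": [0, 0, 0], "dr": [0, 0, 0]}, {"gripper": 1, "translation": [0, 0, 0], "dr": [0, 0, 0]}]'

```text
clock: 18.82
eef_pos: [552.9, -51.2, 76.6]
tcp_rot: [-3.137, 0.004, 1.678]
contact_force: [-9.8, 1.8, 23.9]
opening: -0.002
```

jog_arm --deltas '[{"gripper": 1, "translation": [0, 0, 0.1], "dr": [0, 0, 0]}, {"gripper": 1, "translation": [0, 0, 0.3], "dr": [0, 0, 0]}, {"gripper": -0.3, "translation": [0, 0, 0.3], "dr": [0, 0, 0]}, {"gripper": -0.3, "translation": [-0.29, -0.3, 0], "dr": [0, 0, 0]}, {"gripper": -0.3, "translation": [-0.29, -0.34, 0], "dr": [0, 0, 0]}, {"gripper": -0.3, "translation": [-0.29, -0.34, 0], "dr": [0, 0, 0]}, {"gripper": -0.3, "translation": [-0.29, -0.34, -0.1], "dr": [0, 0, 0]}, {"gripper": -0.3, "translation": [0, 0, -0.2], "dr": [0, 0, 0]}, {"gripper": -0.3, "translation": [0, 0, 0], "dr": [0, 0, 0]}, {"gripper": -0.3, "translation": [0, 0, 0], "dr": [0, 0, 0]}]'

```text
clock: 19.65
eef_pos: [443.7, -175.9, 115.7]
tcp_rot: [-3.137, 0.004, 1.677]
contact_force: [0.1, 0.5, 0.1]
opening: 0.652
```

```bash
python3 - <<'E'
from h import *
corr(0)
K,T=cal("wrist");w=r.grab_frame("wrist");cv2.imwrite("pics/w9.png",w)
hsv=cv2.cvtColor(w,cv2.COLOR_BGR2HSV)
p=proj("wrist",(436,-186,15),(K,T)).round().astype(int);print("expected",p)
x0,y0=p-40;s=hsv[max(y0,0):y0+80,x0:x0+80];k=((s[...,0]>18)&(s[...,1]<150)&(s[...,2]>100)).astype(np.uint8)
for cc in cv2.findContours(k,0,2)[0]:
    if cv2.contourArea(cc)>200:
        M=cv2.moments(cc);q=(M["m10"]/M["m00"]+x0,M["m01"]/M["m00"]+max(y0,0));print(cv2.contourArea(cc),cv2.boundingRect(cc),q,ray("wrist",q,16,(K,T)))
E
```

```text
19.65 [ 443.7 -175.9  115.7] [-3.137  0.004  1.677] [-0.377  0.324  2.06  -0.008  0.76  -2.048] [0.1 0.5 0.1] 0.652
dr [ 0.0027 -0.0027  0.0009]
expected [307 196]
941.5 (23, 21, 34, 37) (np.float64(306.8723667905824), np.float64(195.51513542219863)) [ 435.20630918 -186.02414497   16.        ]
```

The bar key bottomed too (24 N). The weight is found at (435.2,-186), so I'll regrasp it.

jog_arm --deltas '[{"gripper": -0.3, "translation": [-0.083, -0.1, 0], "dr": [0.0027, -0.0027, 0.0005]}, {"gripper": -0.3, "translation": [0, 0, 0], "dr": [0, 0, 0]}, {"gripper": -0.3, "translation": [0, 0, -0.3], "dr": [0, 0, 0]}, {"gripper": -0.3, "translation": [0, 0, -0.3], "dr": [0, 0, 0]}, {"gripper": -0.3, "translation": [0, 0, -0.15], "dr": [0, 0, 0]}, {"gripper": -0.3, "translation": [0, 0, -0.07], "dr": [0, 0, 0]}, {"gripper": -0.3, "translation": [0, 0, 0], "dr": [0, 0, 0]}, {"gripper": -0.3, "translation": [0, 0, 0], "dr": [0, 0, 0]}]'

```text
clock: 20.37
eef_pos: [436.5, -185.7, 34.4]
tcp_rot: [3.14, 0.001, 1.679]
contact_force: [-0.8, -0.4, 0.4]
opening: 0.648
```

jog_arm --deltas '[{"gripper": 1, "translation": [0, 0, 0], "dr": [0, 0, 0]}, {"gripper": 1, "translation": [0, 0, 0], "dr": [0, 0, 0]}, {"gripper": 1, "translation": [0, 0, 0], "dr": [0, 0, 0]}, {"gripper": 1, "translation": [0, 0, 0], "dr": [0, 0, 0]}, {"gripper": 1, "translation": [0, 0, 0], "dr": [0, 0, 0]}, {"gripper": 1, "translation": [0, 0, 0], "dr": [0, 0, 0]}]' --squeeze 30

```text
clock: 20.87
eef_pos: [436.5, -186.3, 35.1]
tcp_rot: [3.139, 0.002, 1.678]
contact_force: [-0.1, 2.4, 6.8]
opening: 0.287
```

jog_arm --deltas '[{"gripper": 1, "translation": [0, 0, 0.05], "dr": [0, 0, 0]}, {"gripper": 1, "translation": [0, 0, 0.2], "dr": [0, 0, 0]}, {"gripper": 1, "translation": [0, 0, 0.35], "dr": [0, 0, 0]}, {"gripper": 1, "translation": [0, 0, 0.35], "dr": [0, 0, 0]}, {"gripper": 1, "translation": [0, 0, 0.35], "dr": [0, 0, 0]}, {"gripper": 1, "translation": [0.05, 0.15, 0], "dr": [0, 0, 0]}, {"gripper": 1, "translation": [0.1, 0.28, 0], "dr": [0, 0, 0]}, {"gripper": 1, "translation": [0.1, 0.28, 0], "dr": [0, 0, 0]}, {"gripper": 1, "translation": [0.1, 0.28, 0], "dr": [0, 0, 0]}]'

```text
clock: 21.62
eef_pos: [470.8, -86.2, 165.0]
tcp_rot: [3.139, 0.001, 1.677]
contact_force: [-0.5, -0.3, -0.9]
opening: 0.285
```

jog_arm --deltas '[{"gripper": 1, "translation": [0.12, 0.33, 0], "dr": [0, 0, 0]}, {"gripper": 1, "translation": [0.12, 0.33, 0], "dr": [0, 0, 0]}, {"gripper": 1, "translation": [0.12, 0.33, 0], "dr": [0, 0, 0]}, {"gripper": 1, "translation": [0.12, 0.33, 0], "dr": [0, 0, 0]}, {"gripper": 1, "translation": [0.1, 0.3, 0], "dr": [0, 0, 0]}, {"gripper": 1, "translation": [0.08, 0.22, 0], "dr": [0, 0, 0]}, {"gripper": 1, "translation": [0, 0, 0], "dr": [0, 0, 0]}, {"gripper": 1, "translation": [0, 0, 0], "dr": [0, 0, 0]}]'

```text
clock: 22.28
eef_pos: [536.5, 97.8, 164.2]
tcp_rot: [3.141, 0.001, 1.681]
contact_force: [0.1, -0.1, -1.3]
opening: 0.284
```

```bash
python3 - <<'E'
from h import *
corr(0)
K,T=cal("wrist");w=r.grab_frame("wrist");cv2.imwrite("pics/w10.png",w)
a=r.grab_frame("scene")
for n,p in(("pan",(537.7,96.5,57)),):
    for k in range(12):
        q=np.array(p)+28*np.array([np.cos(k*np.pi/6),np.sin(k*np.pi/6),0])
        for im,nm,cc in((w,"wrist",(K,T)),(a,"scene",None)): cv2.circle(im,tuple(int(round(v)) for v in proj(nm,q,cc)),1,(0,0,255),-1)
cv2.imwrite("pics/m2.png",np.vstack([w[60:360,100:540],cv2.resize(a[140:240,260:407],(440,300))]))
E
```

```text
22.2833 [536.5  97.8 164.2] [3.141e+00 1.000e-03 1.681e+00] [ 1.780e-01  3.390e-01  1.888e+00 -1.000e-03  9.140e-01 -1.502e+00] [ 0.1 -0.1 -1.3] 0.284
dr [ 0.0005  0.0007 -0.0017]
```

View pics/m2.png

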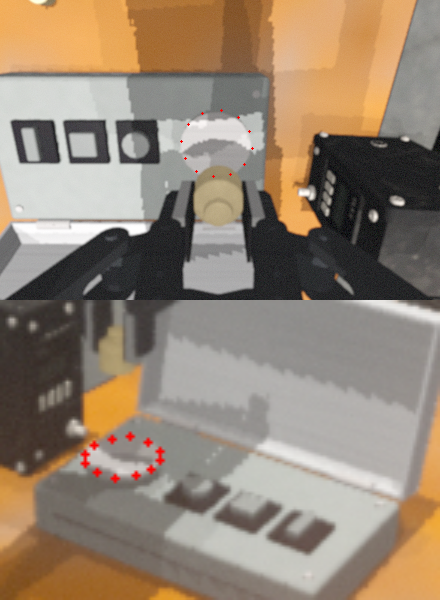

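The projected pan circle coincides with the pan in both views, at (217,143) in the wrist crop, and the weight is held upright. Lowering.

jog_arm --deltas '[{"gripper": 1, "translation": [0.02, -0.012, -0.2], "dr": [0, 0, 0]}, {"gripper": 1, "translation": [0, 0, -0.2], "dr": [0, 0, 0]}, {"gripper": 1, "translation": [0, 0, -0.15], "dr": [0, 0, 0]}, {"gripper": 1, "translation": [0, 0, -0.08], "dr": [0, 0, 0]}, {"gripper": 1, "translation": [0, 0, -0.04], "dr": [0, 0, 0]}, {"gripper": 1, "translation": [0, 0, 0], "dr": [0, 0, 0]}, {"gripper": 1, "translation": [0, 0, 0], "dr": [0, 0, 0]}]'

```text
clock: 22.97
eef_pos: [538.9, 95.4, 97.5]
tcp_rot: [3.14, 0.001, 1.678]
contact_force: [0.7, -0.2, -1.4]
opening: 0.282
```

jog_arm --deltas '[{"gripper": 1, "translation": [0, 0, -0.015], "dr": [0, 0, 0]}, {"gripper": 1, "translation": [0, 0, -0.01], "dr": [0, 0, 0]}, {"gripper": 1, "translation": [0, 0, 0], "dr": [0, 0, 0]}]'

```text
clock: 23.22
eef_pos: [538.8, 95.8, 94.8]
tcp_rot: [3.14, 0.001, 1.679]
contact_force: [0.5, -0.1, -1.7]
opening: 0.28
```

jog_arm --deltas '[{"gripper": 1, "translation": [0, 0, -0.01], "dr": [0, 0, 0]}, {"gripper": 1, "translation": [0, 0, -0.01], "dr": [0, 0, 0]}, {"gripper": 1, "translation": [0, 0, 0], "dr": [0, 0, 0]}]'

```text
clock: 23.47
eef_pos: [538.5, 95.8, 92.3]
tcp_rot: [3.141, 0.001, 1.679]
contact_force: [-0.0, -0.8, -1.4]
opening: 0.285
```

jog_arm --deltas '[{"gripper": 1, "translation": [0, 0, -0.007], "dr": [0, 0, 0]}, {"gripper": 1, "translation": [0, 0, 0], "dr": [0, 0, 0]}, {"gripper": 1, "translation": [0, 0, 0], "dr": [0, 0, 0]}]'

```text
clock: 23.72
eef_pos: [538.6, 95.8, 92.1]
tcp_rot: [3.141, 0.001, 1.678]
contact_force: [-2.1, -0.5, 5.6]
opening: 0.284
```

Contact at 92, as predicted. Releasing slowly and retracting.

jog_arm --deltas '[{"gripper": 0.3, "translation": [0, 0, 0], "dr": [0, 0, 0]}, {"gripper": 0.1, "translation": [0, 0, 0], "dr": [0, 0, 0]}, {"gripper": -0.2, "translation": [0, 0, 0], "dr": [0, 0, 0]}, {"gripper": -0.2, "translation": [0, 0, 0], "dr": [0, 0, 0]}, {"gripper": -0.2, "translation": [0, 0, 0], "dr": [0, 0, 0]}, {"gripper": -0.2, "translation": [0, 0, 0.1], "dr": [0, 0, 0]}, {"gripper": -0.2, "translation": [0, 0, 0.3], "dr": [0, 0, 0]}, {"gripper": -0.2, "translation": [0, 0, 0.36], "dr": [0, 0, 0]}, {"gripper": -0.2, "translation": [0, 0, 0.36], "dr": [0, 0, 0]}, {"gripper": -0.2, "translation": [-0.25, -0.1, 0.25], "dr": [0, 0, 0]}, {"gripper": -0.2, "translation": [-0.25, -0.1, 0.25], "dr": [0, 0, 0]}, {"gripper": -0.2, "translation": [0, 0, 0], "dr": [0, 0, 0]}]'

```text
clock: 24.72
eef_pos: [486.9, 74.9, 258.7]
tcp_rot: [3.136, 0.001, 1.678]
contact_force: [1.4, 0.9, 0.4]
opening: 0.598
```

```bash
python3 - <<'E'
from h import *
corr(0)
c=cal("wrist");w=r.grab_frame("wrist");cv2.imwrite("pics/w11.png",w)
ex=np.array([.9943,.107,0]);ey=np.array([-.107,.9943,0])
hsv=cv2.cvtColor(w,cv2.COLOR_BGR2HSV)
k=((hsv[...,0]>14)&(hsv[...,0]<38)&(hsv[...,1]>45)&(hsv[...,1]<170)&(hsv[...,2]>70)).astype(np.uint8)
p=proj("wrist",(537.7,96.5,72),c);print("expected",p)
n,_,st,ce=cv2.connectedComponentsWithStats(k)
for i in range(1,n):
    if st[i,4]>80 and np.hypot(*(ce[i]-p))<60: print(st[i],ce[i],ray("wrist",ce[i],74,c))
# small weight, bottle: compare in scene before/after
a0=cv2.imread("pics/s0.png");a=r.grab_frame("scene");cv2.imwrite("pics/s9.png",a)
for nm,(x0,y0,x1,y1) in dict(small=(312,250,340,275),bottle=(408,185,450,265),box=(236,122,270,198)).items():
    t=a0[y0:y1,x0:x1];s=a[y0-12:y1+12,x0-12:x1+12];m=cv2.matchTemplate(s,t,cv2.TM_CCOEFF_NORMED);_,v,_,l=cv2.minMaxLoc(m);print(nm,round(v,3),l[0]-12,l[1]-12)
# cover corners check
for t in(1.7,1.8):
    print(t,[proj("scene",np.array([622,33,45.])+ey*y+(-130*np.cos(t))*ex+[0,0,130*np.sin(t)]).round(1) for y in(-115,115)])
E
```

```text
24.7167 [486.9  74.9 258.7] [3.136e+00 1.000e-03 1.678e+00] [ 1.500e-01  1.410e-01  1.910e+00 -1.000e-03  1.086e+00 -1.527e+00] [1.4 0.9 0.4] 0.598
dr [ 0.0002  0.0033 -0.0002]
expected [332.92999055 224.17917097]
[321 210  23  28 515] [331.86601942 223.4776699 ] [536.15086689  95.04357303  74.        ]
small 0.983 0 0
bottle 0.997 0 0
box 0.984 0 0
1.7 [array([404.2, 148.9]), array([309. , 123.2])]
1.8 [array([406.7, 147.8]), array([312.2, 122.4])]
```

```bash
python3 -c "
from rig import r
print(r.sign_off())"
```

```text
the job is handed in; nothing more can be done
None
```

I finished all the steps in order and handed the job in at about 25 s of the 72 s allowed.

- **Check weight off the cover:** I lifted it off and stood it upright on the free bench.
- **Cover:** I led it along its arc by the knob and eased it onto its stop. The projected 1.8 rad corners matched its edges, with only a few newtons of contact. It was still open in a picture taken after release.
- **Keys:** I pressed round, then square, then bar. Each went through its light spring travel and then hit a hard stop at 24–33 N, with the tool at z ≈ 76.5 mm each time.
- **Check weight on the pan:** It touched at the predicted height with about 6 N. After I backed off, the camera put it about 2 mm from the pan centre, so it is wholly on the pan.
- **Surroundings:** The small weight, wash bottle and readout box showed no shift in the scene picture against the start.

**Problem on the way:** my first approach to the knob, tilted 0.5 rad, ran into a wrist singularity and stopped short. I took the tilt off and approached again, touching nothing.

**Not checked:** I had used up the picture views, so the final state rests on numbers alone. I also did not measure the cover angle again after the last placing.

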